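# Free the jammed sharpening steel and pack the kitchen set

## Robot

A 6-joint arm with a two-finger parallel gripper is mounted at the origin on the work surface. World frame = base frame: x ahead of the robot, y to its left, z up, the work surface at z = 0. Lengths are in mm, angles in rad, forces in N, time in s.
With the tool pointing down it reaches from about 275 to 825 mm from the base axis. Payload 5.2 kg.
Tool frame: the origin (TCP) lies at the very end of the fingers, on their centre line; the grasp point (between the pads) lies 19 mm behind it; z points along the fingers, y is the direction in which the jaws open and shut (so a half turn about z gives the same grasp; the last joint's range is limited). The gripper opens to 93 mm and grips with 3 to 60 N. Pads are 15 mm wide; open, the fingers measure 128 mm over their backs; the gripper's body (75 mm by 188 mm) begins 65 mm behind the grasp point.
Start: joints at [0.986, 0.259, 1.535, -0, 1.348, -0.203], TCP at [204.904, 510.411, 218.653] pointing down, gripper open.
Joint ranges: [-3.14, 3.14], [-0.91, 2.08], [0.19, 2.58], [-1.22, 4.36], [0.22, 2.71], [-3.12, 3.12]. Speed limits (rad/s): [2.57, 2.57, 3.14, 3.14, 3.14, 3.14].

## Interface

Orientations are given as [roll, pitch, yaw] about the fixed x, y, z axes, in that order (R = Rz(yaw) Ry(pitch) Rx(roll)).
In Python, from bench import robot gives the robot as it stands. The module is installed in compiled form; this text tells all that it offers. Calls block until the motion is done:
- robot.move_ptp(position, orientation): joint-space move of the TCP to a pose.
- robot.move_linear(position, ori=None, speed=150, f_stop=None): straight line of the TCP; ori=None keeps the orientation; speed is the mean speed in mm/s. With f_stop (N) it stops when the force on the tool has changed by that much, and returns True; else False.
- robot.move_j(angles): joint-space move.
- robot.move_gripper(opening): opening from 0.0 (shut) to 1.0 (fully open); the grip force is fixed at half the most; returns when the fingers have stopped.
- robot.sleep(seconds).
- robot.inverse_kinematics(position, orientation): joint angles nearest the present ones, or None.
- robot.get_image(name): name is "scene" or "top" or "wrist"; returns a dict with "img" (400x640x3 uint8, blue, green, red), "fovy" (degrees; the focal length in pixels is half the picture's height over the tangent of half this angle, whatever the lens; pixels are square), "cx", "cy" (the principal point, pixels), "k1" (the pictures are not rectified: a ray, as slopes to the right and down, at radius r is drawn at 1 + k1 r^2 times it, then the intrinsics apply), "eye" and "orientation" of the camera in the world. Camera axes: x right, y down, z forward; pixel columns grow to the right and rows downward; lengths in mm; the calibration is good to about 2 mm. A picture is of the moment at which its call begins. There is no depth.
A pose or a line that the arm cannot do raises robot.MotionError and nothing moves.
- robot.hand_in(): hands the job in, once; it reports no verdict.
Readings, each from a call of its own:
- robot.current_t(): time.
- robot.current_qpos(): joint angles.
- robot.current_joint_vel(): joint speeds.
- robot.current_joint_efforts(): joint torques, N m.
- robot.current_tcp_pos(): TCP position.
- robot.current_eef_rot(): TCP orientation.
- robot.current_contact_force(): force on the tool from outside, world axes, zero at the start.
- robot.current_ft_torque(): the same for the moment, N m.
- robot.current_gripper_width(): opening from 0.0 (shut) to 1.0 (fully open).
Only numpy, scipy, OpenCV 4.12 (cv2) and the standard library are available. Lean on these libraries where they do the work, as an engineer would, in place of code of your own. Each camera call takes 0.05 s, during which the arm holds its last target.

## Task

The sharpening steel is jammed between the two stiff cheeks of the slanted knife block: rock it to one side and then to the other until both cheeks have given way, and draw it out. Lay it in the open case, shank in the narrow groove and handle in the deep bay, then lay the turner flat on the case's shelf, across the groove on top of the steel's shank and inside the rim. Set both down rather than dropping them, let go of them, and leave the mug, the lens and the pot where they are.

Things in the scene. Friction and masses are not known exactly. Their poses are not given: they have to be found in the camera images.
- block: Wooden knife block, fixed. Base plate 130 x 110 x 14 mm, origin at the centre of its underside, z up, x the level direction in which the slot and its steel lean. On it a slanted body 51 x 104 x 84 mm with one slot leaning 45 degrees, highest point 121 mm. In the slot the steel can only rock sideways (its y-z plane), about a pivot on the slot's axis 9 mm above the slot's floor.
- slot (a point): Centre of the slot's floor, 20 mm to -x of and 50 mm above the block's origin. z points up out of the slot (45 degrees from vertical, towards the block's +x), y is level, sideways, x points down and away. The slot is 72 mm deep; x from -14 to 7 mm (the steel lies on the lower, +x wall), 20 mm in y in its lowest 12 mm, 80 mm above that but for the cheeks. A steel pulled while pressed on the lower wall binds; a lift of a few mm frees it.
- cheek_a (a joint): Travel (m) of the black cheek on the slot's +y side; its round nose sits in the shank's notch 60 mm above the slot's floor. 0 = gripping, 0.012 = fully out. No spring: stiff friction (22 N at the cheek, about 8 N at the handle), it stays where pushed. Beyond about 0.004 it is clear of the steel; before, pulling is in vain. Leaning the steel 12 degrees to this side pushes it about 0.0085.
- cheek_b (a joint): The same for the mirror-image cheek on the -y side of the slot.
- steel: Sharpening steel, 185 mm long, about 0.3 kg. Origin at the middle of its tip, z along it to the handle. Shank 14 mm in x, 20 mm in y, from 0 to 85 mm, tip rounded, 4 mm notches in the narrow sides at 52 to 70 mm; guard 22 x 30 mm at 85 to 91 mm; black handle 22 mm in x, 26 mm in y, from 91 to 185 mm. Starts fully down in the slot, its frame equal to slot.
- steel_grip (a point): Point on the steel's axis in the middle of its handle, 150 mm from the tip; axes as the steel's.
- case: Open wooden case, fixed, origin on the table, z up. Rim 50 mm high, 8 mm thick; inside it x is -115 to 95 mm, y -95 to 95 mm. From x -115 to -25 a shelf 40 mm high, cut along y = 0 by a groove 30 mm wide, its floor 18 mm high. From x -25 to 95 a bay, floor 4 mm high, with a plinth 24 mm wide, 14 mm high along y = 0 that carries the handle and leaves finger room beside it.
- case_groove (a point): Where the middle of the steel's tip belongs: 100 mm to -x of the case's origin, y = 0, 25 mm high, the height of the resting steel's axis. The steel lies along the case's x, handle to +x, a wide face (20 mm on the shank) down. Axes as the case's.
- case_shelf (a point): Middle of the shelf: 70 mm to -x of the case's origin, over the groove's axis, 40 mm high, level with the shelf's top. The turner belongs centred here, lying along the case's y, handle to either side.
- turner: Flat kitchen turner lying flat on the table, 160 mm long along its x (from -80 to 80 mm), flat underside, 0.14 kg (varies). Origin at mid length on the underside, z up. Black handle 22 mm wide and 18 mm high from x = -80 to 14 mm; steel blade 60 mm wide and 3 mm thick from x = 14 to 80 mm.
- turner_grip (a point): Point on the turner's handle close to its centre of mass, 10 mm to -x of its origin and 12 mm above its underside; axes as the turner's.
- mug: Bystander: white mug, 80 mm wide and 90 mm high, origin at the centre of its underside.
- lens: Bystander: black camera lens standing on end, 76 mm wide and 85 mm high, origin at the centre of its underside.
- pot: Bystander: black lidded pot, 156 mm wide (214 mm over the side handles, along its y), 117 mm high, origin at the centre of its underside.
There are look-alikes about, which are no part of the job. Leave any blue or yellow look-alike of the turner alone.

How it is judged:
By the outcome, as a careful person would: the job done as asked, in the order asked, and still so for the second after the job is handed in, with the robot touching nothing.
It also fails if it takes over 64 s, if anything falls off the work surface, if the arm or the gripper's body presses on something with over 40 N, if the wrist force passes 120 N, or if a joint passes its speed limit or range.

## Working session

There is one attempt and no reset: what is moved stays moved. The work goes in short steps, each a Python script; the robot and the scene stay as the last script left them, time stands still between calls to the robot, and variables do not carry over. Pictures are saved under pics/ and viewed, and the job is handed in when it is done.

```bash
ls; mkdir -p pics
python3 - <<'E'
from bench import robot
import cv2
for n in ["scene","top","wrist"]:
    d=robot.get_image(n)
    cv2.imwrite(f"pics/{n}0.png",d["img"])
    print(n,{k:v for k,v in d.items() if k!="img"})
print(robot.current_t(),robot.current_tcp_pos(),robot.current_eef_rot(),robot.current_gripper_width())
E
```

```text
pics
scene {'fovy': 45.84426272309187, 'cx': 303.03110924173393, 'cy': 201.11758614522375, 'k1': -0.008366261766858134, 'eye': array([1173.38159845, 1078.42552192,  945.97603493]), 'orientation': array([-2.15660065, -0.00827985,  2.67484543])}
top {'fovy': 47.66168687547309, 'cx': 316.81487681037044, 'cy': 191.66139686829464, 'k1': -0.11332533844646095, 'eye': array([ 288.58473102,  -18.42601745, 1631.10393512]), 'orientation': array([-2.94689626,  0.00550048, -1.58964346])}
wrist {'fovy': 61.44385939645138, 'cx': 315.6997213781575, 'cy': 204.26215222279646, 'k1': 0.01726628490672746, 'eye': array([134.13621327, 538.57894286, 383.87392197]), 'orientation': array([2.86593975e+00, 1.50539621e-03, 1.18955637e+00])}
0.15 [204.67669292 510.05844751 218.00129985] [-3.14019569e+00 -2.96120692e-04  2.75978870e+00] 0.9986118645085291
```

View pics/scene0.png

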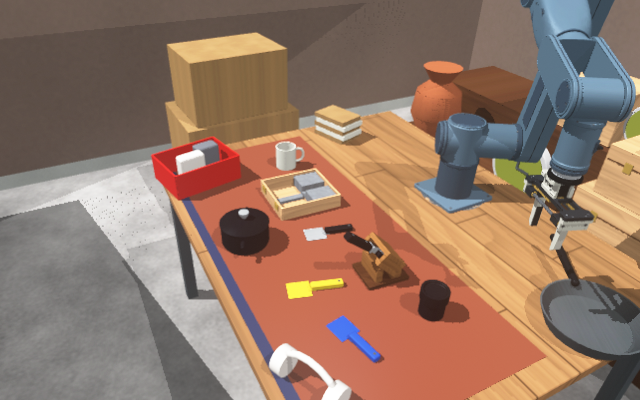

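View pics/top0.png

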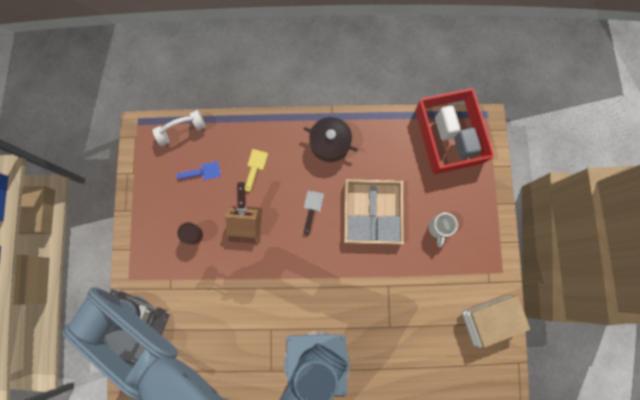

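View pics/wrist0.png

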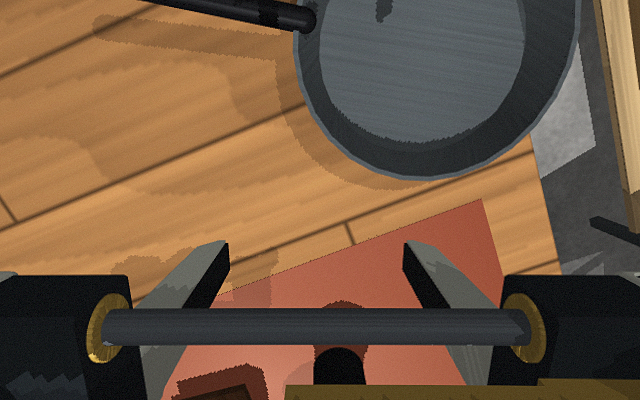

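```bash
cat > h.py <<'E'
import numpy as np, cv2
from scipy.spatial.transform import Rotation as R
def K(d):
    f=200/np.tan(np.radians(d["fovy"])/2); return f
def ray(d,u,v):
    f=K(d); x=(u-d["cx"])/f; y=(v-d["cy"])/f
    rd=np.hypot(x,y); r=rd
    for _ in range(20): r=rd/(1+d["k1"]*r*r)
    s=r/rd if rd>0 else 1
    return R.from_euler('xyz',d["orientation"]).apply([x*s,y*s,1])
def at(d,u,v,z):
    w=ray(d,u,v); e=d["eye"]; return e+w*(z-e[2])/w[2]
def proj(d,p):
    c=R.from_euler('xyz',d["orientation"]).inv().apply(np.atleast_2d(p)-d["eye"])
    x=c[:,:2]/c[:,2:]; r2=(x**2).sum(1,keepdims=True)
    return x*(1+d["k1"]*r2)*K(d)+[d["cx"],d["cy"]]
def crop(img,u0,v0,u1,v1,s,name):
    cv2.imwrite(name,cv2.resize(img[v0:v1,u0:u1],None,fx=s,fy=s,interpolation=cv2.INTER_CUBIC))
E
python3 - <<'E'
from bench import robot
from h import *
d=robot.get_image("top"); crop(d["img"],170,140,470,265,2.6,"pics/t1.png")
np.save("top.npy",d,allow_pickle=True)
for n,u,v,z in [("block",242,225,14),("turner",312,212,0),("casecorners",345,180,50),("",404,180,50),("",403,244,50),("",345,244,50),("mug",444,228,90),("pot",331,138,117),("lens",190,233,85)]: print(n,at(d,u,v,z).round(0))
d=robot.get_image("scene"); crop(d["img"],250,150,450,330,4,"pics/s1.png")
np.save("scene.npy",d,allow_pickle=True)
E
```

```text
block [490. 256.  14.]
turner [535.   3.   0.]
casecorners [ 641. -117.   50.]
 [ 637. -329.   50.]
 [ 408. -313.   50.]
 [ 413. -110.   50.]
mug [ 456. -451.   90.]
pot [777. -69. 117.]
lens [457. 426.  85.]
```

View pics/t1.png

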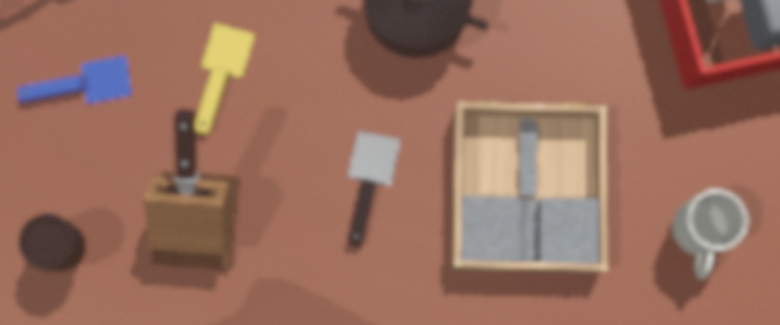

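View pics/s1.png

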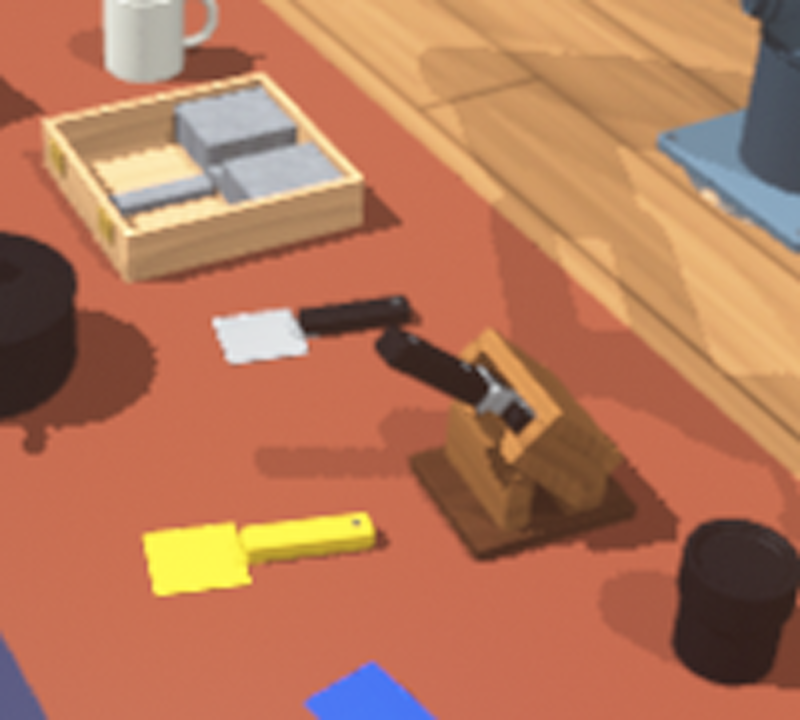

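Run:
```python
from bench import robot
from h import *
for i,p in enumerate([[600,190,300],[600,-130,300]]):
    robot.move_ptp(p,[np.pi,0,np.pi]); robot.sleep(0.2)
    d=robot.get_image("wrist"); np.save(f"w{i}.npy",d,allow_pickle=True)
    cv2.imwrite(f"pics/w{i}.png",d["img"]); print(robot.current_t(),robot.current_qpos().round(2),d["eye"],d["orientation"],robot.current_tcp_pos())
```

```text
2.3667 [ 0.13  0.37  1.19  0.    1.59 -1.44] [523.47899192 190.93502516 465.95845092] [ 2.86564773e+00 -2.39786242e-04  1.57269609e+00] [599.64914915 190.76579574 300.01429839]
3.8333 [-0.39  0.34  1.23  0.    1.57 -1.97] [ 524.17221633 -128.58685403  466.0173612 ] [ 2.86538404e+00 -2.88327542e-04  1.57344114e+00] [ 600.27376696 -128.73447784  300.09136484]
```

View pics/w0.png

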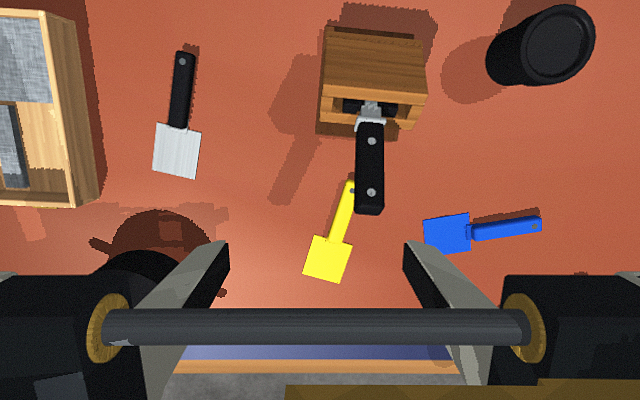

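View pics/w1.png

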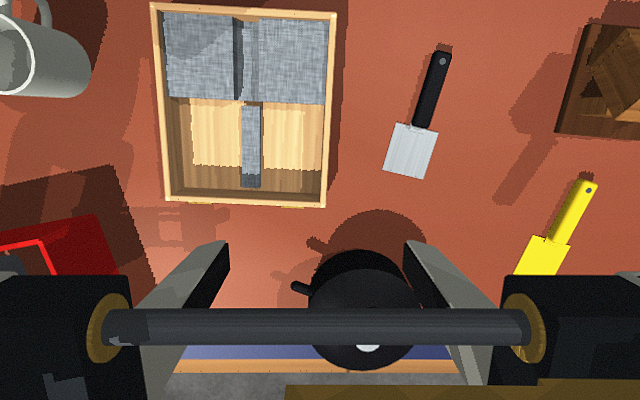

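Run:
```python
from h import *
a=np.load("w0.npy",allow_pickle=True).item()["img"];b=np.load("w1.npy",allow_pickle=True).item()["img"]
crop(a,305,15,440,225,3.0*0.95,"pics/c0.png")
crop(b,140,0,350,210,2.85,"pics/c1.png")
crop(b,360,30,480,190,3.7,"pics/c2.png")
crop(a,305,75,435,225,4,"pics/c3.png")
```

```text
(no output)
```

View pics/c3.png

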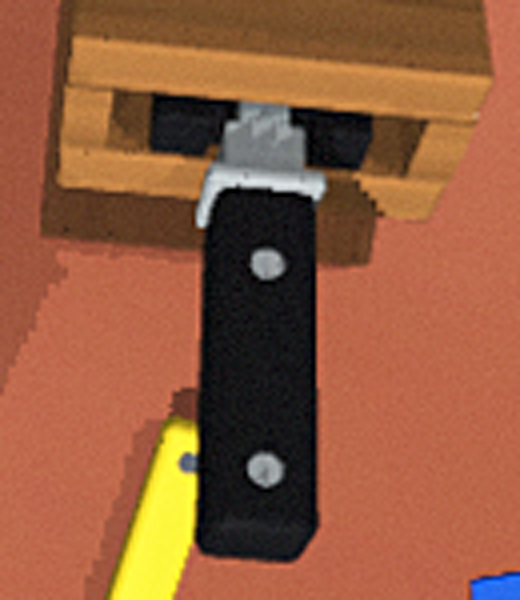

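View pics/c0.png

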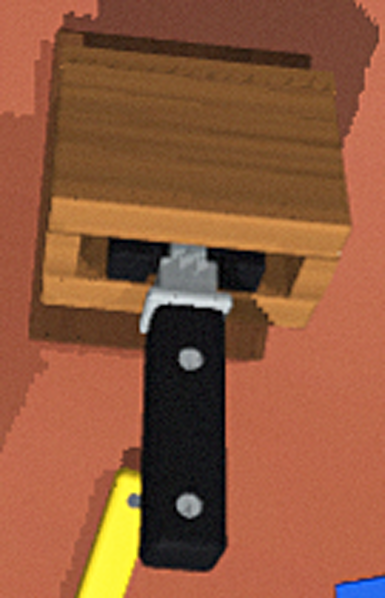

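View pics/c1.png

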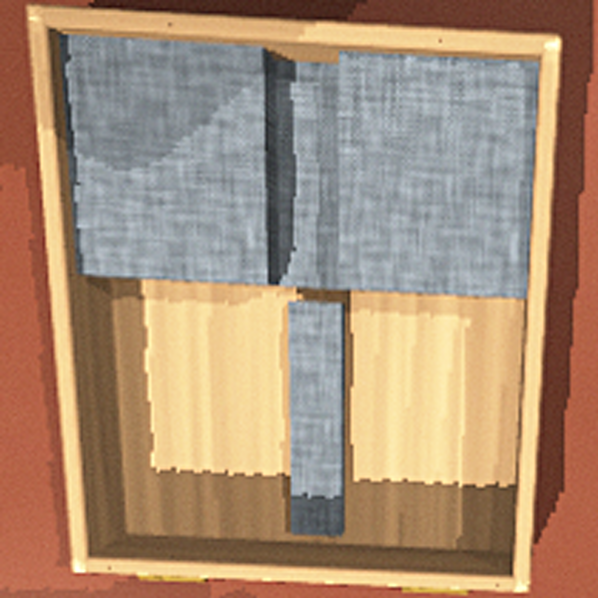

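View pics/c2.png

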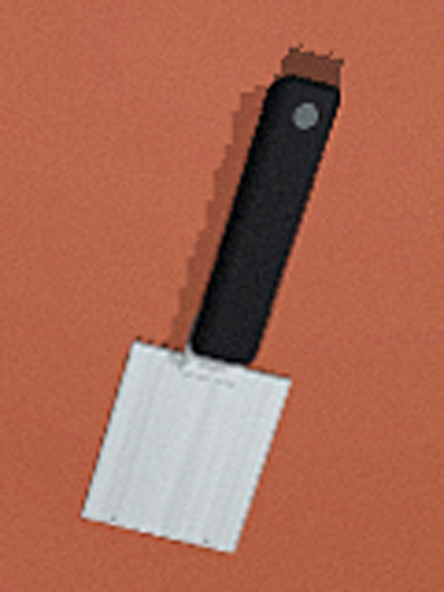

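```bash
cat > fit.py <<'E'
from h import *
from scipy.optimize import least_squares
a=np.load("w0.npy",allow_pickle=True).item();b=np.load("w1.npy",allow_pickle=True).item()
def fit(obs,x0,name):
    def T(p,M): 
        c,s=np.cos(p[2]),np.sin(p[2]); M=np.asarray(M,float)
        return np.c_[p[0]+c*M[:,0]-s*M[:,1],p[1]+s*M[:,0]+c*M[:,1],M[:,2]]
    def res(p): return np.concatenate([(proj(d,T(p,M))-np.array(P)).ravel() for d,M,P in obs])
    r=least_squares(res,x0,x_scale=[10,10,.1],loss='soft_l1')
    print(name,r.x.round(4)); print(r.fun.reshape(-1,2).round(1).tolist() if 0 else res(r.x).reshape(-1,2).round(1).tolist())
    return r.x
def cr(P,u,v,s): return np.array(P,float)/s+[u,v]
if __name__=="__main__":
    M=[(-123,-103,50),(-123,103,50),(103,103,50),(103,-103,50),(-25,-15,40),(-25,15,40),(-25,95,40),(-25,-95,40)]
    P=cr([(29,7),(561,38),(527,591),(75,571),(269,285),(337,288),(527,297),(83,273)],140,0,2.85)
    fit([(b,M,P)],[530,-215,0],"case")
    M=[(65,-55,14),(65,55,14),(10.4,-52,121.4),(10.4,52,121.4),(46.5,-52,85.3),(46.5,52,85.3)]
    P=cr([(42,237),(372,265),(74,38),(492,75),(58,187),(431,220)],305,75,4)
    fit([(a,M,P)],[480,250,0],"block")
    M=[(14,-30,3),(14,30,3),(80,-30,3),(80,30,3),(-80,-11,14),(-80,11,14)]
    P=cr([(133,342),(292,378),(82,517),(235,552),(272,82),(341,98)],360,30,3.7)
    fit([(b,M,P)],[530,0,0],"turner w1")
E
python3 fit.py
```

```text
case [ 5.401015e+02 -2.128496e+02 -4.570000e-02]
[[-1.3, -1.8], [1.0, -1.5], [1.2, 1.1], [-1.2, 0.7], [-0.1, 0.0], [1.0, 0.3], [0.4, 0.5], [-1.8, 0.6]]
block [ 4.950500e+02  2.505288e+02 -8.230000e-02]
[[-0.4, -0.2], [-0.0, -0.2], [-0.7, 0.2], [1.6, 0.3], [-0.3, 0.0], [0.3, -0.2]]
turner w1 [ 5.35035e+02  1.08692e+01 -2.21400e-01]
[[-0.2, 0.4], [-0.2, 0.8], [-0.1, 0.8], [-0.0, 0.8], [1.2, -2.4], [-0.3, -2.5]]
```

```bash
cat > ov.py <<'E'
from fit import *
CASE=(540.1,-212.8,-.0457);BLK=(495.05,250.5,-.0823);TUR=(535.0,10.9,-.2214)
def T(p,M):
    c,s=np.cos(p[2]),np.sin(p[2]); M=np.atleast_2d(np.asarray(M,float)); return np.c_[p[0]+c*M[:,0]-s*M[:,1],p[1]+s*M[:,0]+c*M[:,1],M[:,2]]
q=2**-.5
def S(M): M=np.asarray(M,float); return np.c_[-20+q*M[:,0]+q*M[:,2],M[:,1],50-q*M[:,0]+q*M[:,2]]
def box(x0,x1,y0,y1,z0,z1): return np.array([(x,y,z) for z in(z0,z1) for x,y in((x0,y0),(x1,y0),(x1,y1),(x0,y1))],float)
def draw(img,d,P,c,s,o):
    p=((proj(d,P)-o+0.5)*s-0.5)
    E=[(0,1),(1,2),(2,3),(3,0),(4,5),(5,6),(6,7),(7,4)]+[(i,i+4) for i in range(4)]
    for i,j in E: cv2.line(img,tuple(p[i].round().astype(int).tolist()),tuple(p[j].round().astype(int).tolist()),c,1,cv2.LINE_AA)
if __name__=="__main__":
    t=np.load("top.npy",allow_pickle=True).item();s_=np.load("scene.npy",allow_pickle=True).item()
    for d,(u0,v0,u1,v1),s,n in [(a,(150,0,450,230),2.6,"oa"),(t,(210,170,420,255),3.7,"ot"),(s_,(250,150,450,300),4,"os"),]:
        I=cv2.resize(d["img"][v0:v1,u0:u1],None,fx=s,fy=s,interpolation=cv2.INTER_CUBIC)
        for P in [T(BLK,S(box(-11,11,-13,13,91,185))),T(CASE,box(-123,103,-103,103,0,50)),T(CASE,box(-115,-25,-15,15,18,40)),T(TUR,box(14,80,-30,30,0,3)),T(TUR,box(-80,14,-11,11,0,18)),T(BLK,box(-65,65,-55,55,0,14)),T(BLK,S(box(-29,22,-52,52,-12,72)))]:
            draw(I,d,P,(0,255,0),s,(u0,v0))
        cv2.imwrite(f"pics/{n}.png",I)
E
python3 ov.py
```

```text
(no output)
```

View pics/oa.png

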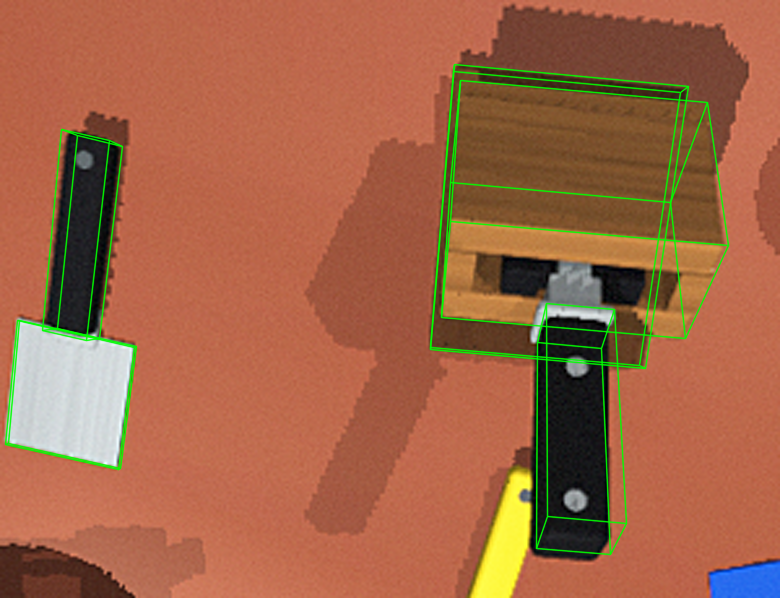

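View pics/ot.png

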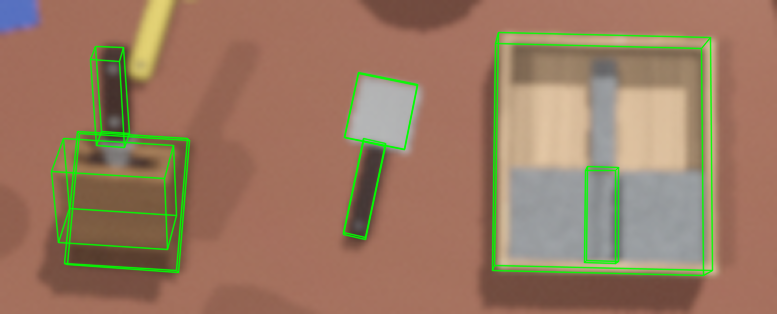

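View pics/os.png

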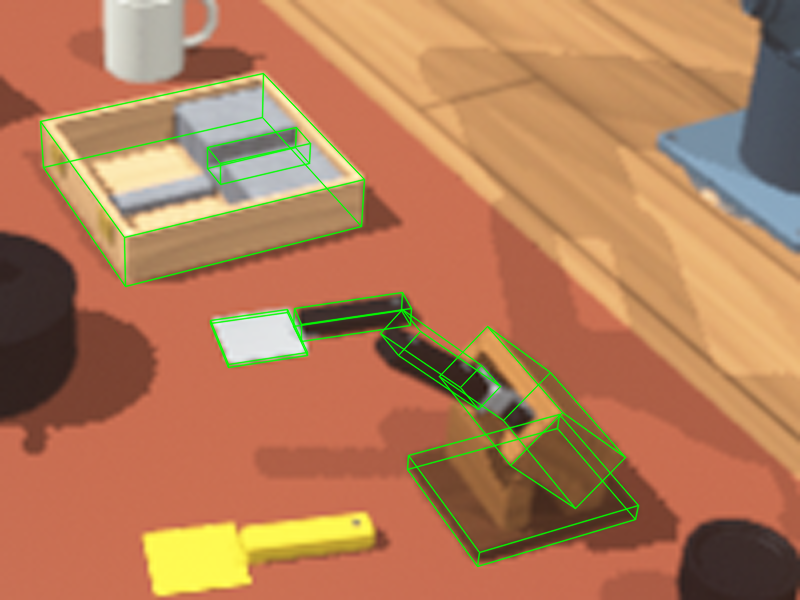

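Run:
```python
from h import *
s=np.load("scene.npy",allow_pickle=True).item()["img"];t=np.load("top.npy",allow_pickle=True).item()["img"]
crop(s,335,220,415,290,9,"pics/cs.png")
crop(t,220,175,270,250,8,"pics/ct.png")
```

```text
(no output)
```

View pics/cs.png

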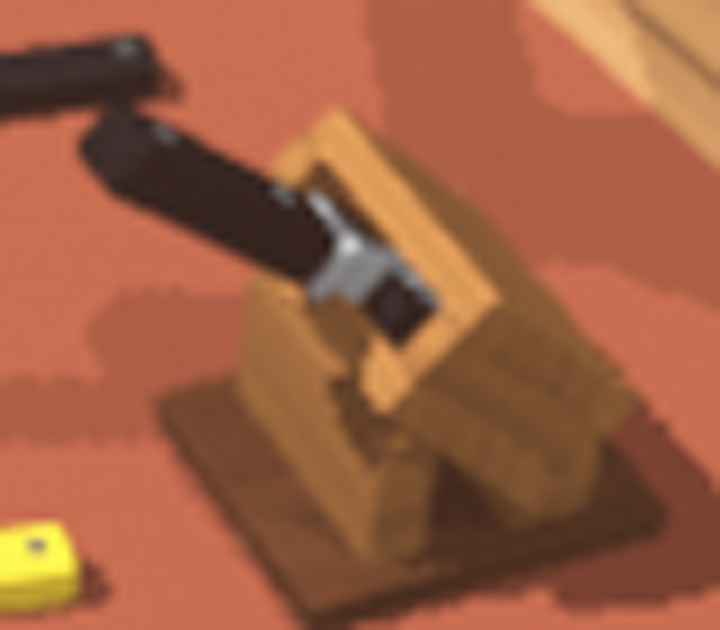

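View pics/ct.png

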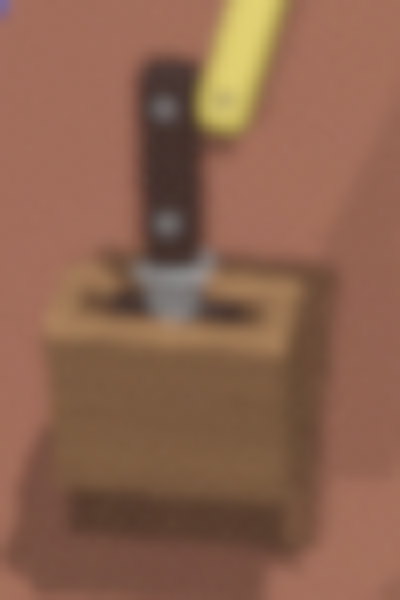

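```bash
cat > fits.py <<'E'
from ov import *
s_=np.load("scene.npy",allow_pickle=True).item()
Mw=[(-11,-13,185),(-11,13,185),(-11,-13,91),(-11,13,91),(-11,-15,85),(-11,15,85)]
Pw=cr([(200,522),(318,522),(208,192),(316,195),(212,168),(326,173)],305,75,4)
Ms=[(-11,-15,88),(-11,15,88),(11,15,88),(-11,-13,185),(11,-13,185),(11,13,185)]
Ps=cr([(314,195),(352,250),(318,300),(105,107),(82,150),(128,190)],335,220,9)
def pose(p,M): return T((0,0,p[5]),R.from_euler('y',p[3]).apply(R.from_euler('x',p[4]).apply(np.array(M,float))))+p[:3]
def res(p): return np.r_[(proj(a,pose(p,Mw))-Pw).ravel(),(proj(s_,pose(p,Ms))-Ps).ravel()*1.5]
o=T(BLK,[(-20,0,50)])[0]
r=least_squares(res,[*o,np.pi/4,0,BLK[2]],x_scale=[10,10,10,.1,.1,.1],loss='soft_l1')
print("slot nominal",o.round(1)); print(r.x[:3].round(1),np.degrees(r.x[3:]).round(1)); print(res(r.x).reshape(-1,2).round(1).tolist())
print(res(np.array([*o,np.pi/4,0,BLK[2]])).reshape(-1,2).round(1).tolist())
print("grip",pose(r.x,[(0,0,150)]).round(1),"nominal",T(BLK,S([(0,0,150)])).round(1))
E
python3 fits.py
```

```text
slot nominal [475.1 252.1  50. ]
[476.5 255.6  49.1] [46.6 12.2 10.2]
[[0.1, -0.1], [0.5, 0.5], [1.1, -0.8], [0.4, -2.0], [-1.7, 0.6], [-0.1, -1.2], [-2.7, 1.9], [0.4, -0.1], [-0.7, 1.4], [-0.1, -2.9], [-3.1, 0.0], [-3.0, -0.4]]
[[5.2, -7.2], [6.0, -4.7], [2.8, -6.8], [1.9, -5.3], [-0.3, -5.4], [1.2, -4.1], [0.5, -1.3], [2.1, -1.0], [-0.5, -0.8], [5.4, -7.4], [0.9, -5.8], [-0.3, -4.1]]
grip [[587.  243.1 149.8]] nominal [[580.8 243.4 156.1]]
```

```bash
cat >> fits.py <<'E'
print("----")
r0=r
f=lambda q:res(np.array([q[0],q[1],q[2],q[3],0,BLK[2]]))
r=least_squares(f,[*o,np.pi/4],x_scale=[10,10,10,.1],loss='soft_l1'); print(r.x,np.degrees(r.x[3]),r.cost); print(f(r.x).reshape(-1,2).round(1).tolist())
print("grip",pose(np.r_[r.x[:4],0,BLK[2]],[(0,0,150)]).round(1))
f=lambda q:res(np.array([q[0],q[1],q[2],np.pi/4,q[4],q[3]]))
r=least_squares(f,[*o,0,0],x_scale=[10,10,10,.1,.1],loss='soft_l1'); print(r.x,np.degrees(r.x[3:]),r.cost,r0.cost); print(f(r.x).reshape(-1,2).round(1).tolist())
E
python3 fits.py
python3 - <<'E'
import sys; sys.path.insert(0,'.')
from ov import *
s_=np.load("scene.npy",allow_pickle=True).item()
for d,(u0,v0,u1,v1),s,n in [(a,(305,20,440,220),3,"oa2"),(s_,(335,220,415,290),9,"os2")]:
    I=cv2.resize(d["img"][v0:v1,u0:u1],None,fx=s,fy=s,interpolation=cv2.INTER_CUBIC)
    for P,c in [(T(BLK,S(box(-11,11,-13,13,91,185))),(0,255,0)),(T(BLK,S(box(-11,11,-15,15,85,91))),(255,255,0)),(T(BLK,S(box(-29,22,-52,52,-12,72))),(0,0,255)),(T(BLK,S(box(-14,7,-40,40,0,72))),(255,0,255)),(T(BLK,box(-65,65,-55,55,0,14)),(0,0,255))]: draw(I,d,P,c,s,(u0,v0))
    cv2.imwrite(f"pics/{n}.png",I)
E
```

```text
slot nominal [475.1 252.1  50. ]
[476.5 255.6  49.1] [46.6 12.2 10.2]
[[0.1, -0.1], [0.5, 0.5], [1.1, -0.8], [0.4, -2.0], [-1.7, 0.6], [-0.1, -1.2], [-2.7, 1.9], [0.4, -0.1], [-0.7, 1.4], [-0.1, -2.9], [-3.1, 0.0], [-3.0, -0.4]]
[[5.2, -7.2], [6.0, -4.7], [2.8, -6.8], [1.9, -5.3], [-0.3, -5.4], [1.2, -4.1], [0.5, -1.3], [2.1, -1.0], [-0.5, -0.8], [5.4, -7.4], [0.9, -5.8], [-0.3, -4.1]]
grip [[587.  243.1 149.8]] nominal [[580.8 243.4 156.1]]
----
[474.11859736 251.35771765  51.01537971   0.85905411] 49.22017466146441 20.92348137351231
[[1.8, 0.0], [1.5, 2.4], [1.0, -2.6], [-0.2, -1.1], [-1.9, -1.5], [-0.9, -0.2], [-1.8, 0.3], [-0.3, 0.6], [-2.3, 1.0], [0.4, -2.9], [-3.5, -0.8], [-4.7, 0.9]]
grip [[587.3 242.  149. ]]
[4.78054933e+02 2.56579841e+02 4.79517779e+01 2.44565064e-01
 2.62650984e-01] [14.012546   15.04879288] 15.51140323922796 14.616016262151776
[[-0.0, -0.2], [0.5, -0.2], [1.2, 0.1], [0.5, -2.0], [-1.6, 1.6], [-0.0, -1.2], [-3.1, 2.5], [0.4, -0.2], [-0.4, 1.5], [-0.0, -3.1], [-2.9, 0.0], [-2.3, -1.0]]
```

View pics/oa2.png

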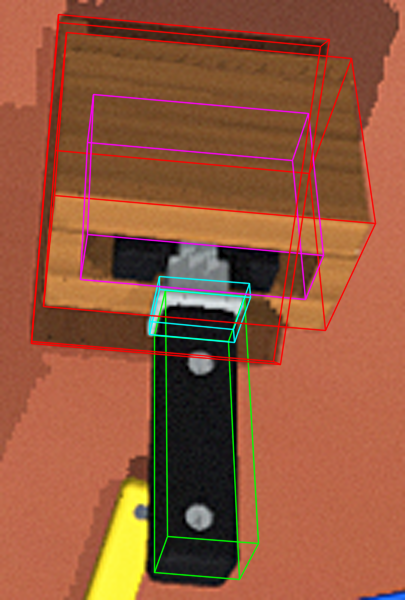

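View pics/os2.png

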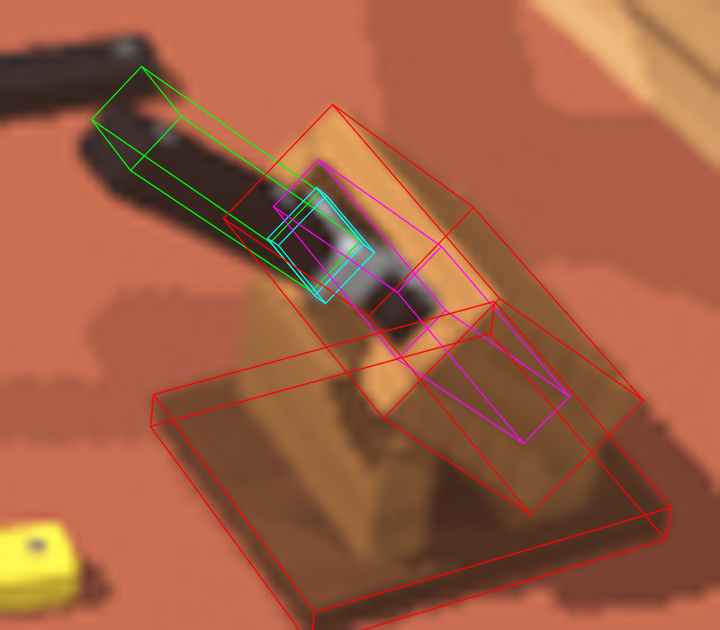

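```bash
cat >> h.py <<'E'
def rpy(zc,xc):
    z=np.array(zc,float);z/=np.linalg.norm(z);x=np.array(xc,float);x-=z*(x@z);x/=np.linalg.norm(x)
    return R.from_matrix(np.c_[x,np.cross(z,x),z]).as_euler('xyz')
E
python3 - <<'E'
from bench import robot
from h import *
q=robot.current_qpos();print(q)
for dz in [(0,.87,-.5),(0,.7,-.7),(.3,.8,-.55),(-.3,.8,-.55),(.5,.6,-.6)]:
  for s in (1,-1):
    dz=np.array(dz)/np.linalg.norm(dz)
    x=np.array([0,0,1.])-dz*dz[2]; x/=np.linalg.norm(x); x*=s
    p=np.array([600,70,370])+165*dz-76*x
    print(dz,s,p,robot.inverse_kinematics(p,rpy(dz,x)))
E
```

```text
[-3.92806190e-01  3.38941105e-01  1.22844717e+00  1.20899904e-04
  1.57407158e+00 -1.96552434e+00]
[ 0.          0.86701394 -0.49828388] 1 [600.         175.18772619 221.89010074] [-0.41440675  0.54226655  1.58098113  0.91757727  1.60648531 -0.676635  ]
[ 0.          0.86701394 -0.49828388] -1 [600.         250.92687532 353.67622023] [-0.29600903  0.38902505  1.47233612  0.98531574  1.67051735  2.74140799]
[ 0.          0.70710678 -0.70710678] 1 [600.         132.93250353 199.58726573] [-0.38944355  0.47557022  1.54060293  0.71475685  1.50841588 -0.57993092]
[ 0.          0.70710678 -0.70710678] -1 [600.         240.41273427 307.06749647] [-0.21728526  0.36111417  1.43830656  0.76221883  1.55901001  2.82771429]
[ 0.2952407   0.78730853 -0.54127461] 1 [634.27059568 161.38825516 216.78540184] [-0.44391732  0.41727832  1.76849826  1.04750425  1.31410982 -0.57094107]
[ 0.2952407   0.78730853 -0.54127461] -1 [663.15883491 238.42355977 344.5939754 ] [-0.29080832  0.30293479  1.58134255  1.03570123  1.34771778  2.90948782]
[-0.2952407   0.78730853 -0.54127461] 1 [565.72940432 161.38825516 216.78540184] [-0.34909583  0.63617333  1.37553692  0.72378664  1.83738711 -0.77809743]
[-0.2952407   0.78730853 -0.54127461] -1 [536.84116509 238.42355977 344.5939754 ] [-0.25004055  0.46001905  1.34494875  0.82430432  1.92000384  2.58525141]
[ 0.50767308  0.6092077  -0.6092077 ] 1 [654.12565848 134.95079017 209.21191602] [-0.42186138  0.29470303  1.90867906  1.12497163  1.0091886  -0.40878476]
[ 0.50767308  0.6092077  -0.6092077 ] -1 [713.40645877 206.08775053 329.74954329] None
```

Run:
```python
from bench import robot
from h import *
robot.move_ptp([600,165,235],rpy((0,.867,-.498),(0,.5,.867))); robot.sleep(0.2)
d=robot.get_image("wrist"); np.save("w2.npy",d,allow_pickle=True); cv2.imwrite("pics/w2.png",d["img"])
print(robot.current_t(),d["eye"],d["orientation"],robot.current_tcp_pos(),robot.current_contact_force())
from ov import *
u0,v0,u1,v1=0,0,640,400; s=1.25
I=cv2.resize(d["img"],None,fx=s,fy=s)
for P,c in [(T(BLK,S(box(-11,11,-13,13,91,185))),(0,255,0)),(T(BLK,S(box(-11,11,-15,15,85,91))),(255,255,0)),(T(BLK,S(box(-29,22,-52,52,-12,72))),(0,0,255)),(T(BLK,box(-65,65,-55,55,0,14)),(0,0,255))]: draw(I,d,P,c,s,(u0,v0))
cv2.imwrite("pics/w2o.png",I)
```

```text
5.275 [599.66513477  58.84741472 383.9021792 ] [-2.36933485e+00 -1.80245019e-03  1.05175503e-03] [600.21290817 164.84320924 235.44945999] [ 0.08937195 -0.03003831  0.24352176]
```

View pics/w2o.png

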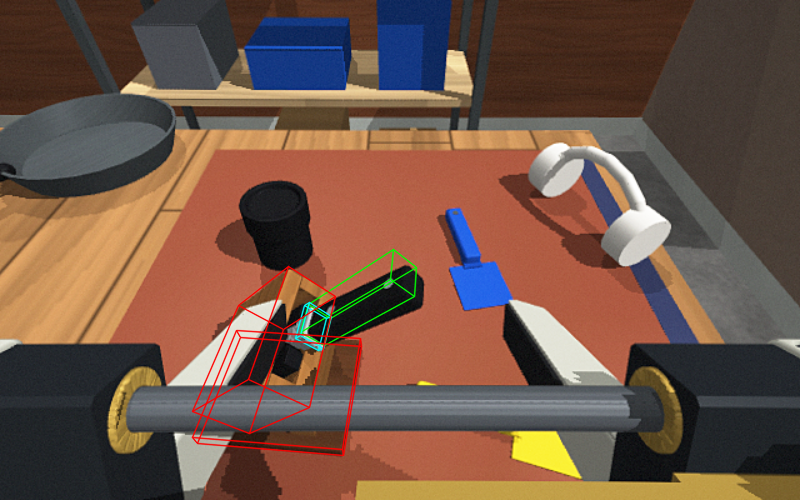

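Run:
```python
from h import *
d=np.load("w2.npy",allow_pickle=True).item()
crop(d["img"],215,195,345,325,5,"pics/c4.png")
```

```text
(no output)
```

View pics/c4.png

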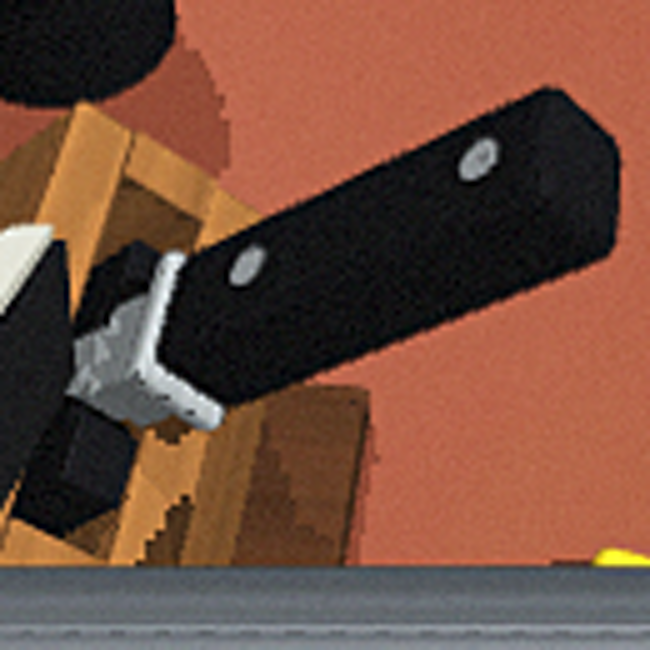

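Run:
```python
from fit import *
c=np.load("w2.npy",allow_pickle=True).item();s=np.load("scene.npy",allow_pickle=True).item();t=np.load("top.npy",allow_pickle=True).item()
from ov import BLK
def tri(o):
    f=lambda p:np.concatenate([proj(d,p)[0]-uv for d,uv in o])
    r=least_squares(f,[590,243,160]);return r.x.round(1),f(r.x).round(1)
def fx(P,u,v,sc): return (np.array(P)+.5)/sc-.5+[u,v]
A=[(a,fx((265,470),305,75,4)),(c,fx((480,158),215,195,5)),(s,fx((165,135),335,220,9)),(t,fx((165,107),220,175,8))]
B=[(a,fx((267,263),305,75,4)),(c,fx((247,266),215,195,5)),(s,fx((285,197),335,220,9)),(t,fx((167,223),220,175,8))]
for n in (2,3,4):
    pa,ra=tri(A[:n]);pb,rb=tri(B[:n]); v=pa-pb; print(pa,ra,pb,rb,np.linalg.norm(v),"elev",np.degrees(np.arctan2(v[2],np.hypot(*v[:2]))),"yaw",np.degrees(np.arctan2(v[1],v[0])))
# reproject corner checks with w2 guard near/far
X=[(a,fx((212,168),305,75,4)),(c,fx((150,365),215,195,5))]; Y=[(a,fx((326,173),305,75,4)),(c,fx((175,257),215,195,5))]
print("guard top -y,+y",tri(X),tri(Y))
print(np.degrees(BLK[2]))
```

```text
[595.6 240.9 170.8] [ 0.  0. -0.  0.] [552.7 244.9 135.8] [ 0.  0. -0.  0.] 55.51044946674453 elev 39.08790107375075 yaw -5.326862707324336
[595.6 241.  170.8] [ 0.1 -0.  -0.1  0.  -0.4 -0. ] [552.6 245.1 135.4] [ 0.2 -0.1 -0.   0.1 -0.5 -0.1] 55.8477394350031 elev 39.33595073890967 yaw -5.446619978688012
[595.5 240.8 170.9] [-0.1 -0.1 -0.1  0.1 -0.4 -0.1 -1.1 -0.4] [552.6 244.9 135.5] [ 0.  -0.1 -0.1  0.1 -0.5 -0.2 -0.9 -0.2] 55.77078088031401 elev 39.40077593663648 yaw -5.459239448484312
guard top -y,+y (array([532.6, 233.8, 119.2]), array([ 1. ,  1.8, -1.7,  0.7])) (array([533.1, 262.8, 114.1]), array([ 0.5,  1. , -1. ,  0.4]))
-4.715442653926675
```

```bash
cat > g.py <<'E'
from ov import *
PSI=np.radians(-4.9); 
def Rsteel(elev,psi=PSI,rock=0.0):
    # rock: rotation about steel x axis (rad)
    ez=np.array([np.cos(elev)*np.cos(psi),np.cos(elev)*np.sin(psi),np.sin(elev)])
    ex=np.array([np.sin(elev)*np.cos(psi),np.sin(elev)*np.sin(psi),-np.cos(elev)])
    return R.from_matrix(np.c_[ex,np.cross(ez,ex),ez])*R.from_euler('x',rock)
RT=R.from_matrix(np.array([[0,0,1],[0,1,0],[-1,0,0]],float))  # tool in steel
def toolpose(tip,Rs,g=130,dep=15): return tip+Rs.apply([dep,0,g]),(Rs*RT).as_euler('xyz')
AX=np.array([570.9,243.1,136.2]); E0=np.radians(39.4)
RS0=Rsteel(E0); TIP0=AX-RS0.apply([0,0,130])
if __name__=="__main__":
    print(TIP0,T(BLK,[(-20,0,50)]))
E
python3 - <<'E'
from bench import robot
from g import *
p,o=toolpose(TIP0,RS0); z=RS0.apply([1,0,0]); pre=p-90*z
print(TIP0,p,pre,o,robot.inverse_kinematics(pre,o),robot.inverse_kinematics(p,o))
pos=robot.current_tcp_pos(); robot.move_linear(pos+[-20,-20,90],speed=200)
robot.move_ptp(pre,o)
robot.sleep(.1)
d=robot.get_image("wrist"); np.save("w3.npy",d,allow_pickle=True)
I=d["img"].copy()
draw(I,d,RS0.apply(box(-11,11,-13,13,91,185))+TIP0,(0,255,0),1,(0,0))
cv2.imwrite("pics/w3.png",I); print(robot.current_t(),robot.current_qpos().round(2),robot.current_tcp_pos())
E
```

```text
[470.81177005 251.68058815  53.68503328] [580.38616142 242.28674909 124.6089964 ] [523.46919291 247.16625456 194.15501801] [3.14159265 0.68765973 3.05607152] [ 0.45763157  0.09310208  2.03438715 -0.72679826  0.51633688 -0.47607587] [ 0.38819513  0.27242387  2.02628705 -0.96376583  0.36029004 -0.2612877 ]
7.5 [ 0.46  0.09  2.03 -0.73  0.52 -0.48] [524.06371417 246.25886368 193.76065434]
```

View pics/w3.png

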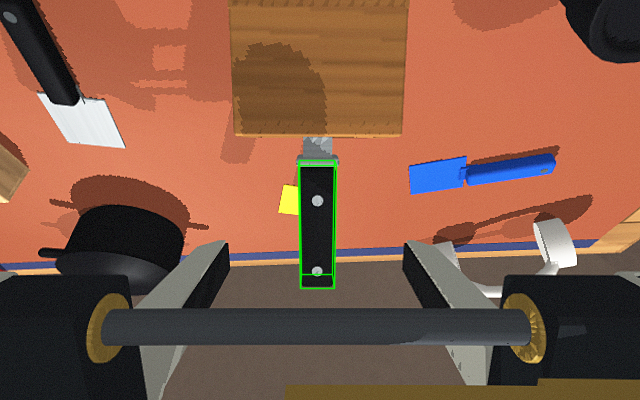

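```bash
cat >> g.py <<'E'
SL=T(BLK,[(-20,0,50)])[0]; E1=np.radians(45); RSL=Rsteel(E1,BLK[2])
def rocked(deg,xl=-3.0,zup=0.0,yoff=0.0):
    Rs=Rsteel(E1,BLK[2],np.radians(deg)); piv=SL+RSL.apply([xl,yoff,9])
    tip=piv-Rs.apply([0,0,9-zup]); return tip,Rs
E
python3 - <<'E'
from bench import robot
from g import *
for f in [toolpose(TIP0,RS0)]+[toolpose(*rocked(d)) for d in (0,6,13,-6,-13)]+[toolpose(*rocked(0,zup=k)) for k in (40,80)]:
    print(f[0].round(0),f[1].round(2),robot.inverse_kinematics(*f))
E
```

```text
[580. 242. 125.] [3.14 0.69 3.06] [ 0.38819513  0.27242387  2.02628705 -0.96376583  0.36029004 -0.2612877 ]
[575. 244. 133.] [3.14 0.79 3.06] None
[574. 231. 133.] [3.04 0.78 2.91] None
[571. 217. 131.] [2.92 0.76 2.74] None
[576. 257. 133.] [-3.04  0.78 -3.08] None
[575. 271. 131.] [-2.92  0.76 -2.91] None
[603. 242. 162.] [3.14 0.79 3.06] [ 0.39296484  0.24663551  2.01854334 -1.15972638  0.3607298  -0.08700008]
[632. 239. 190.] [3.14 0.79 3.06] [ 0.36374256  0.23667411  1.9392425  -0.94887986  0.38474007 -0.332214  ]
```

```bash
cat >> g.py <<'E'
def toolpose(tip,Rs,g=130,dep=15,delta=0.0):
    # delta deg: tool z tilted from steel +x toward steel -z
    c,s=np.cos(np.radians(delta)),np.sin(np.radians(delta))
    zt=np.array([c,0,-s]); xt=np.array([-s,0,-c])
    M=R.from_matrix(np.c_[xt,np.cross(zt,xt),zt])
    return tip+Rs.apply(np.array([0,0,g])+dep*zt),(Rs*M).as_euler('xyz')
CP=CASE[2]
def placed(up=0.0):
    tip=T(CASE,[(-100,0,25+up)])[0]
    return tip,Rsteel(0.0,CP)
E
python3 - <<'E'
from bench import robot
from g import *
for g in (125,140,150):
  for dl in (0,10,20,30,40):
    L=[(TIP0,RS0)]+[rocked(d) for d in (0,6,13,-6,-13)]+[rocked(0,zup=k) for k in (40,90)]+[placed(u) for u in (0,100)]
    out=[]
    for tr in L:
        q=robot.inverse_kinematics(*toolpose(*tr,g=g,delta=dl)); out.append('---' if q is None else f"{q[3]:.2f},{q[4]:.2f},{q[5]:.2f}")
    print(g,dl,out)
E
```

```text
125 0 ['-0.99,0.36,-0.23', '---', '---', '---', '---', '---', '-1.19,0.36,-0.05', '-0.93,0.39,-0.36', '0.00,0.95,-2.07', '0.00,1.15,-2.07']
125 10 ['-0.42,0.52,-0.82', '-0.66,0.43,-0.57', '-0.62,0.38,-0.53', '-0.57,0.33,-0.50', '-0.70,0.47,-0.61', '-0.75,0.51,-0.65', '-0.54,0.49,-0.72', '-0.43,0.57,-0.87', '-0.08,1.17,-1.99', '-0.08,1.37,-2.00']
125 20 ['-0.18,0.74,-1.07', '-0.29,0.63,-0.96', '-0.21,0.59,-0.97', '-0.11,0.53,-0.99', '-0.36,0.67,-0.96', '-0.44,0.72,-0.97', '-0.25,0.70,-1.03', '-0.21,0.80,-1.09', '-0.14,1.40,-1.94', '-0.14,1.57,-1.97']
125 30 ['-0.07,0.97,-1.20', '-0.12,0.86,-1.14', '-0.04,0.81,-1.15', '0.06,0.77,-1.18', '-0.20,0.90,-1.13', '-0.28,0.94,-1.13', '-0.11,0.94,-1.17', '-0.10,1.04,-1.21', '-0.19,1.61,-1.92', '-0.20,1.78,-1.95']
125 40 ['0.00,1.20,-1.26', '-0.03,1.08,-1.23', '0.05,1.04,-1.25', '0.15,1.00,-1.28', '-0.11,1.12,-1.22', '-0.19,1.17,-1.21', '-0.03,1.17,-1.25', '-0.03,1.27,-1.27', '-0.24,1.83,-1.92', '-0.25,1.98,-1.96']
140 0 ['-0.91,0.37,-0.32', '---', '---', '---', '---', '---', '-1.10,0.37,-0.15', '-0.86,0.40,-0.44', '0.00,0.97,-2.06', '0.00,1.17,
[... 1103 characters left out ...]
 '-0.48,0.53,-0.80', '-0.39,0.61,-0.93', '-0.08,1.21,-1.98', '-0.08,1.40,-1.99']
150 20 ['-0.17,0.79,-1.10', '-0.26,0.68,-1.00', '-0.19,0.63,-1.01', '-0.08,0.58,-1.04', '-0.33,0.72,-1.00', '-0.41,0.76,-1.01', '-0.23,0.75,-1.06', '-0.19,0.85,-1.12', '-0.14,1.44,-1.94', '-0.14,1.61,-1.96']
150 30 ['-0.06,1.02,-1.21', '-0.11,0.91,-1.16', '-0.03,0.87,-1.17', '0.07,0.82,-1.20', '-0.19,0.95,-1.15', '-0.27,0.99,-1.15', '-0.10,0.99,-1.19', '-0.09,1.09,-1.22', '-0.19,1.66,-1.92', '-0.19,1.82,-1.95']
150 40 ['0.00,1.25,-1.27', '-0.03,1.14,-1.24', '0.05,1.09,-1.26', '0.14,1.05,-1.29', '-0.10,1.18,-1.23', '-0.19,1.22,-1.23', '-0.03,1.22,-1.26', '-0.03,1.33,-1.28', '-0.24,1.88,-1.92', '-0.25,2.03,-1.96']
```

```bash
cat > run1.py <<'E'
from bench import robot
from g import *
G=dict(g=130,dep=15,delta=20)
p,o=toolpose(TIP0,RS0,**G); z=R.from_euler('xyz',o).apply([0,0,1])
robot.move_ptp(p-70*z,o)
print(robot.move_linear(p,o,speed=100,f_stop=15), robot.current_tcp_pos()-p)
robot.move_gripper(0.0)
print("w",robot.current_gripper_width()*93,robot.current_contact_force(),robot.current_tcp_pos()-p,robot.current_t())
d=robot.get_image("wrist"); cv2.imwrite("pics/w4.png",d["img"])
E
python3 run1.py
```

```text
False [0.12051512 0.20378086 0.45759652]
w 26.028751683310766 [-0.20426364  0.11906957 -0.19758065] [-0.01895692  0.03909713 -0.04200388] 10.0417
```

View pics/w4.png

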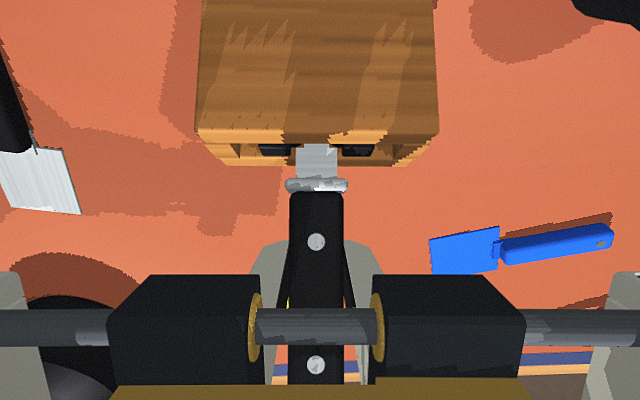

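```bash
cat > run2.py <<'E'
from bench import robot
from g import *
G=dict(g=130,dep=15,delta=20)
def go(t,sp):
    p,o=toolpose(*t,**G); r=robot.move_linear(p,o,speed=sp)
    F=robot.current_contact_force(); print(round(robot.current_t(),2),"F slot",RSL.inv().apply(F).round(1),"err",(robot.current_tcp_pos()-p).round(1),"w",round(robot.current_gripper_width()*93,2))
go(rocked(0),30)
for d in (4,8,12.5): go(rocked(d),40)
d=robot.get_image("wrist"); cv2.imwrite("pics/w5.png",d["img"])
E
python3 run2.py
```

```text
10.57 F slot [ 3.  -0.7 -0.8] err [-0.6 -0.3 -0.4] w 25.9
10.92 F slot [ 2.6  5.1 -3.2] err [ 0.   0.6 -0.3] w 25.86
11.27 F slot [ 1.7  6.6 -1.5] err [0.5 0.7 0.3] w 25.51
11.64 F slot [ 1.5  6.4 -0.8] err [1.3 0.8 1.1] w 25.83
```

View pics/w5.png

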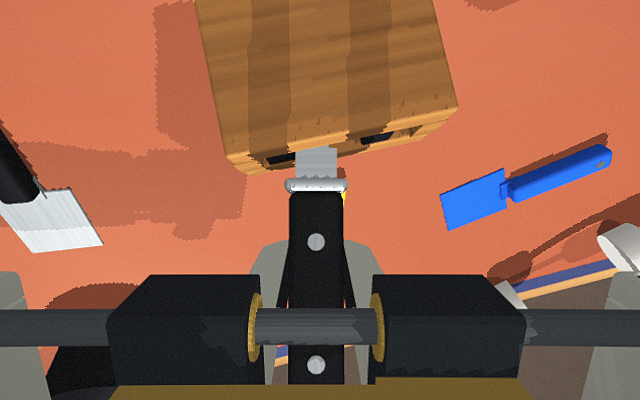

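```bash
cat > run3.py <<'E'
exec(open('run2.py').read().split("go(rocked(0),30)")[0])
for d in (6,0,-4,-8,-12.5): go(rocked(d),60)
for d in (-6,0): go(rocked(d),60)
d=robot.get_image("wrist"); cv2.imwrite("pics/w6.png",d["img"])
E
python3 run3.py
```

```text
12.06 F slot [ 1.8  0.2 -2.8] err [-0.4  0.1 -0.7] w 25.75
12.41 F slot [ 1.7 -1.1 -0.9] err [-0.3 -0.4 -0.4] w 25.89
12.69 F slot [ 3.1 -5.7 -0.3] err [-0.3 -1.7 -0.4] w 25.86
12.97 F slot [ 2.2 -7.   1.8] err [ 0.3 -1.8  0.2] w 26.03
13.28 F slot [ 1.4 -8.4  3.8] err [ 1.1 -1.7  1.1] w 26.02
13.64 F slot [ 2.2 -0.5 -1.9] err [-0.2 -0.7 -0.1] w 26.13
13.99 F slot [ 2.4 -0.1 -2.6] err [0.  0.1 0. ] w 25.64
```

View pics/w6.png

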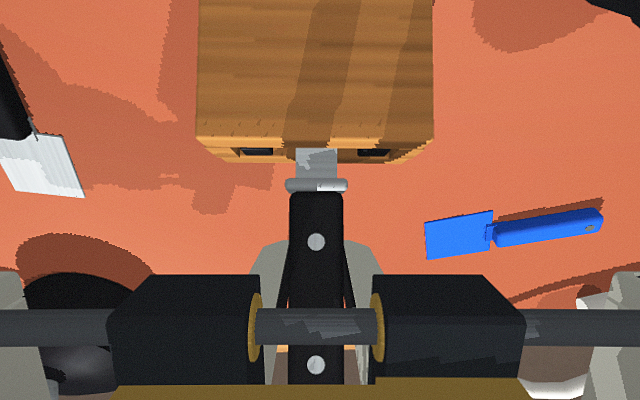

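```bash
cat > run4.py <<'E'
exec(open('run2.py').read().split("go(rocked(0),30)")[0])
for z in (15,50,95): go(rocked(0,zup=z),80)
d=robot.get_image("wrist"); cv2.imwrite("pics/w7.png",d["img"])
d=robot.get_image("scene"); crop(d["img"],250,100,450,300,3,"pics/s7.png")
E
python3 run4.py
```

```text
14.38 F slot [ 2.3 -0.2 -4. ] err [0.8 0.6 0.7] w 25.29
14.96 F slot [ 2.8 -0.3 -3.8] err [-0.4 -0.2 -0.4] w 25.87
15.68 F slot [ 1.9  0.  -2. ] err [-0.6 -0.2 -0.7] w 25.69
```

View pics/w7.png

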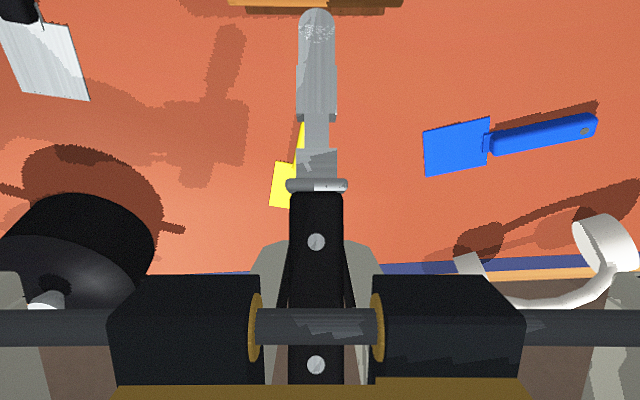

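View pics/s7.png

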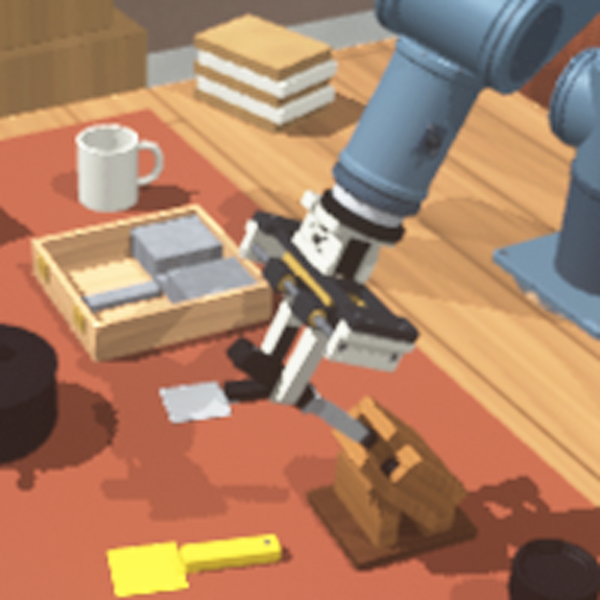

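```bash
cat > run5.py <<'E'
exec(open('run2.py').read().split("go(rocked(0),30)")[0])
p=robot.current_tcp_pos(); robot.move_linear(p+[-10,-10,70],speed=200)
pp,o=toolpose(*placed(110),**G); robot.move_ptp(pp,o); robot.sleep(.2)
print(robot.current_t(),robot.current_tcp_pos()-pp,robot.current_eef_rot()-o,robot.current_gripper_width()*93,robot.current_contact_force())
d=robot.get_image("wrist"); np.save("w8.npy",d,allow_pickle=True); I=d["img"].copy()
for t,c in ((placed(110),(0,255,0)),):
    for b_ in (box(-7,7,-10,10,0,85),box(-11,11,-15,15,85,91),box(-11,11,-13,13,91,185)): draw(I,d,t[1].apply(b_)+t[0],c,1,(0,0))
draw(I,d,T(CASE,box(-115,-25,-15,15,18,40)),(0,0,255),1,(0,0))
draw(I,d,T(CASE,box(-123,103,-103,103,0,50)),(0,0,255),1,(0,0))
cv2.imwrite("pics/w8.png",d["img"]);cv2.imwrite("pics/w8o.png",I)
d=robot.get_image("scene"); np.save("s8.npy",d,allow_pickle=True);crop(d["img"],230,100,400,230,4.5,"pics/s8.png")
E
python3 run5.py
```

```text
18.1917 [0.53238833 1.09432706 0.65079204] [-6.28273863e+00  1.18492045e-03  1.64768681e-03] 25.259112543953236 [-0.42160474 -0.18712118 -3.05509737]
```

View pics/w8o.png

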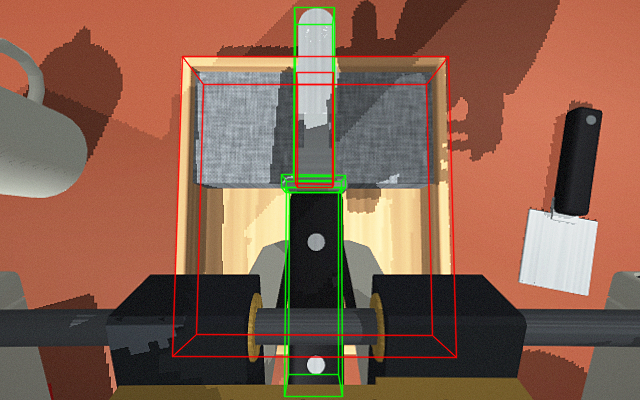

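View pics/s8.png

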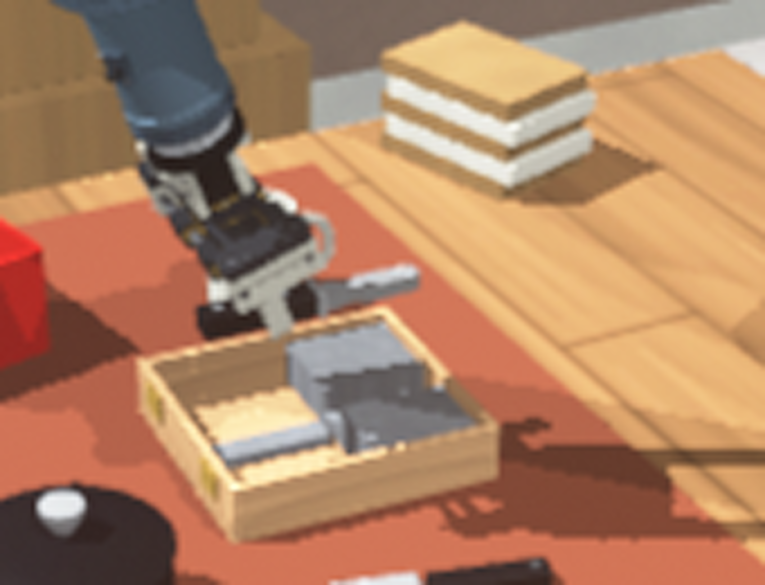

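Run:
```python
from g import *
d=np.load("s8.npy",allow_pickle=True).item()
u0,v0,u1,v1=270,140,340,190;s=11
I=cv2.resize(d["img"][v0:v1,u0:u1],None,fx=s,fy=s,interpolation=cv2.INTER_CUBIC)
t=placed(110)
for b_ in (box(-7,7,-10,10,0,85),box(-11,11,-15,15,85,91),box(-11,11,-13,13,91,185)): draw(I,d,t[1].apply(b_)+t[0],(0,255,0),s,(u0,v0))
cv2.imwrite("pics/s8o.png",I)
d=np.load("w8.npy",allow_pickle=True).item(); crop(d["img"],240,0,400,240,2.5,"pics/w8c.png")
```

```text
(no output)
```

View pics/s8o.png

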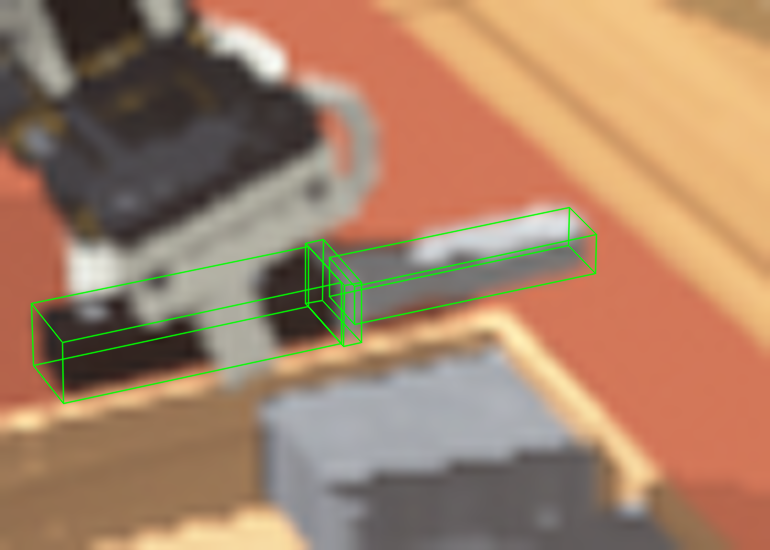

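View pics/w8c.png

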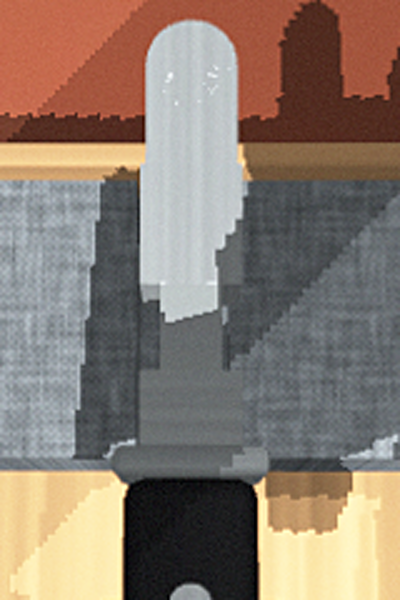

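Run:
```python
from g import *
d=np.load("w8.npy",allow_pickle=True).item(); i=d["img"]
a1=cv2.resize(i[45:205,165:215],None,fx=3.5,fy=3.5,interpolation=cv2.INTER_CUBIC);b1=cv2.resize(i[45:205,420:470],None,fx=3.5,fy=3.5,interpolation=cv2.INTER_CUBIC)
c1=cv2.resize(i[45:205,270:355],None,fx=3.5,fy=3.5,interpolation=cv2.INTER_CUBIC)
cv2.imwrite("pics/w8d.png",np.hstack([a1,c1,b1]))
print(proj(d,T(CASE,[(-123,-103,50),(-123,103,50),(-115,-95,50),(-115,95,50),(-25,-95,40),(-25,95,40)])))
```

```text
[[181.61768512  55.72340439]
 [447.5050318   56.30381701]
 [191.74609702  65.85329792]
 [437.32006625  66.39174564]
 [193.47233205 183.13742087]
 [435.10124764 183.69315907]]
```

View pics/w8d.png

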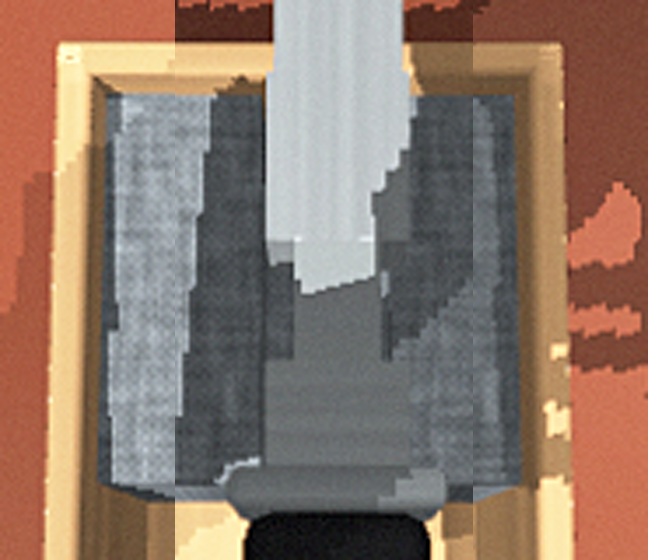

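```bash
cat > run6.py <<'E'
exec(open('run2.py').read().split("go(rocked(0),30)")[0])
def st(m): print(m,round(robot.current_t(),2),robot.current_tcp_pos().round(1),robot.current_contact_force().round(1),round(robot.current_gripper_width()*93,1))
p,o=toolpose(*placed(25),**G); print(robot.move_linear(p,o,speed=120,f_stop=20)); st("a")
p,o=toolpose(*placed(4),**G); print(robot.move_linear(p,o,speed=50,f_stop=8)); st("b")
p,o=toolpose(*placed(-3),**G); print(robot.move_linear(p,o,speed=15,f_stop=4),"target",p); st("c")
d=robot.get_image("wrist"); np.save("w9.npy",d,allow_pickle=True);cv2.imwrite("pics/w9.png",d["img"])
d=robot.get_image("scene"); np.save("s9.npy",d,allow_pickle=True)
u0,v0,u1,v1=255,160,345,225;s=8
I=cv2.resize(d["img"][v0:v1,u0:u1],None,fx=s,fy=s,interpolation=cv2.INTER_CUBIC)
cv2.imwrite("pics/s9.png",I)
E
python3 run6.py
```

```text
False
a 19.15 [ 565.5 -214.3   36.6] [-0.4  0.1 -3.6] 25.9
False
b 19.72 [ 564.6 -214.1   14.5] [-1.5 -1.5 -3.9] 26.1
True target [ 564.94373231 -213.93614962    7.90461069]
c 20.09 [ 565.3 -214.3   10.8] [1.1 0.2 6.1] 25.9
```

View pics/w9.png

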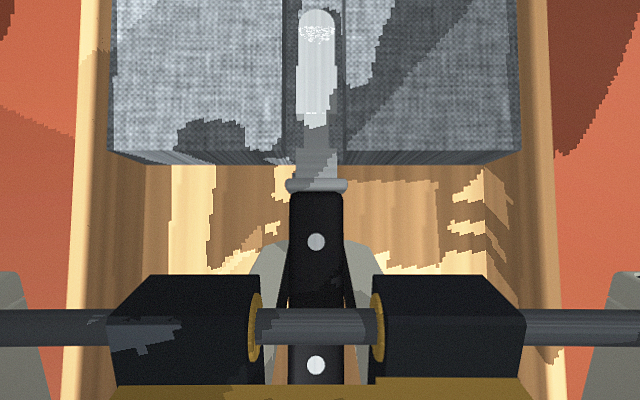

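View pics/s9.png

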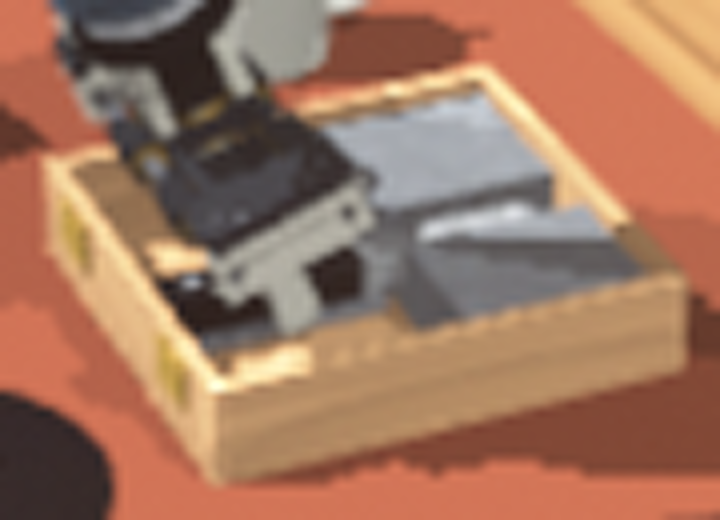

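```bash
cat > run7.py <<'E'
exec(open('run2.py').read().split("go(rocked(0),30)")[0])
robot.move_gripper(0.6)
p=robot.current_tcp_pos(); z=R.from_euler('xyz',robot.current_eef_rot()).apply([0,0,1])
robot.move_linear(p-40*z,speed=80); robot.move_linear(p-140*z,speed=200)
print(robot.current_t(),robot.current_tcp_pos(),robot.current_contact_force())
d=robot.get_image("wrist"); np.save("w10.npy",d,allow_pickle=True)
I=d["img"].copy(); t=placed(0)
for b_ in (box(-7,7,-10,10,0,85),box(-11,11,-13,13,91,185)): draw(I,d,t[1].apply(b_)+t[0],(0,255,0),1,(0,0))
draw(I,d,T(TUR,box(14,80,-30,30,0,3)),(0,0,255),1,(0,0))
cv2.imwrite("pics/w10.png",I)
E
python3 run7.py
```

```text
22.1833 [ 611.5994377  -216.14414175  139.35860287] [ 0.0987682  -0.04277487 -0.02267504]
```

View pics/w10.png

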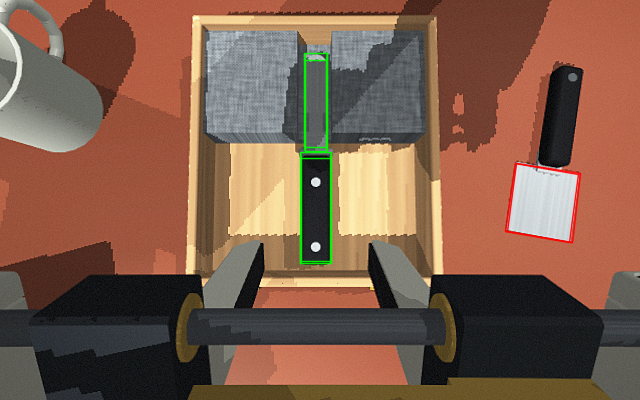

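```bash
cat > run8.py <<'E'
from bench import robot
from g import *
gp=T(TUR,[(-10,0,0)])[0]; o=[np.pi,0,np.pi+TUR[2]]
def st(m): print(m,round(robot.current_t(),2),robot.current_tcp_pos().round(1),robot.current_contact_force().round(1),round(robot.current_gripper_width()*93,1))
robot.move_ptp(gp+[0,0,110],o)
d=robot.get_image("wrist"); I=d["img"].copy(); draw(I,d,T(TUR,box(-80,14,-11,11,0,18)),(0,0,255),1,(0,0)); cv2.imwrite("pics/w11.png",I)
print(robot.move_linear(gp+[0,0,25],o,speed=120,f_stop=15)); st("a")
print(robot.move_linear(gp+[0,0,3.5],o,speed=40,f_stop=6)); st("b")
robot.move_gripper(0.0); st("grip")
print(robot.move_linear(gp+[0,0,40],o,speed=80)); 
robot.move_linear(gp+[0,0,130],o,speed=200); st("up")
d=robot.get_image("wrist"); cv2.imwrite("pics/w12.png",d["img"])
E
python3 run8.py
```

```text
False
a 24.12 [525.9  12.8  25.4] [0.3 0.1 0.2] 55.9
False
b 24.81 [525.2  13.1   3.4] [-0.2 -0.  -0.9] 55.3
grip 25.45 [525.3  13.1   3.6] [-0.5  0.2  0.9] 21.8
False
up 26.66 [524.5  13.2 129. ] [ 0.8  0.1 -2.2] 21.7
```

View pics/w11.png

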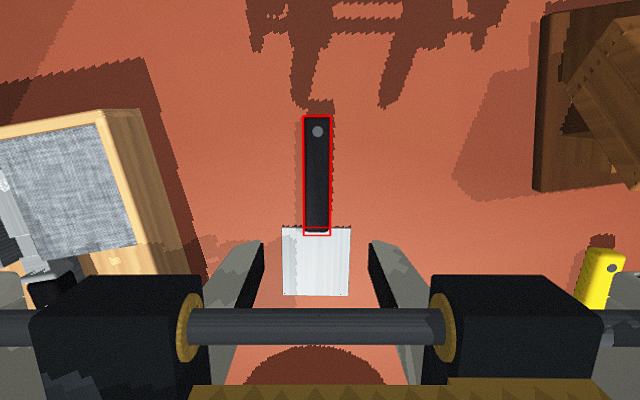

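View pics/w12.png

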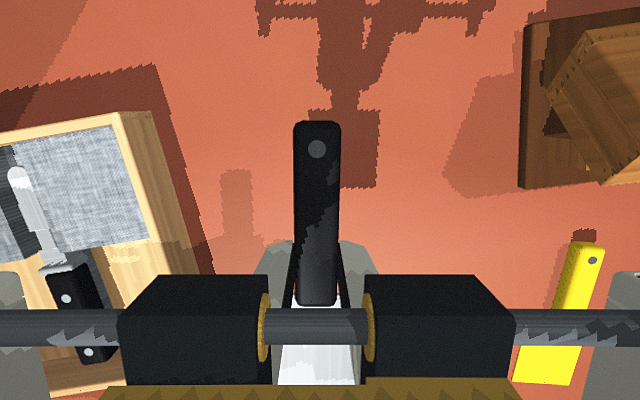

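```bash
cat > run9.py <<'E'
from bench import robot
from g import *
gp=T(CASE,[(-70,10,43.5)])[0]; o=[np.pi,0,CP+np.pi/2]
def st(m): print(m,round(robot.current_t(),2),robot.current_tcp_pos().round(1),robot.current_contact_force().round(1),round(robot.current_gripper_width()*93,1))
print(robot.inverse_kinematics(gp,o))
robot.move_ptp(gp+[0,0,80],o); robot.sleep(.2); st("above")
tp=(*T(CASE,[(-70,0,0)])[0][:2],CP-np.pi/2)
def up(b,h): 
    b=b.copy(); b[:,2]+=h; return T(tp,b)
def pic(h,n):
    d=robot.get_image("wrist"); I=d["img"].copy()
    for b_ in (box(-80,14,-11,11,0,18),box(14,80,-30,30,0,3)): draw(I,d,up(b_,h),(0,255,0),1,(0,0))
    cv2.imwrite(f"pics/{n}.png",I)
    d=robot.get_image("scene"); u0,v0,u1,v1=255,150,345,225;s=8
    I=cv2.resize(d["img"][v0:v1,u0:u1],None,fx=s,fy=s,interpolation=cv2.INTER_CUBIC)
    for b_ in (box(-80,14,-11,11,0,18),box(14,80,-30,30,0,3)): draw(I,d,up(b_,h),(0,255,0),s,(u0,v0))
    cv2.imwrite(f"pics/{n}s.png",I)
pic(120,"w13")
E
python3 run9.py
```

```text
[-0.61961491  0.3802876   1.8467781   0.          0.91452695 -0.57391491]
above 27.82 [ 471.  -198.4  123.3] [-1.  -0.6 -1.3] 21.7
```

View pics/w13.png

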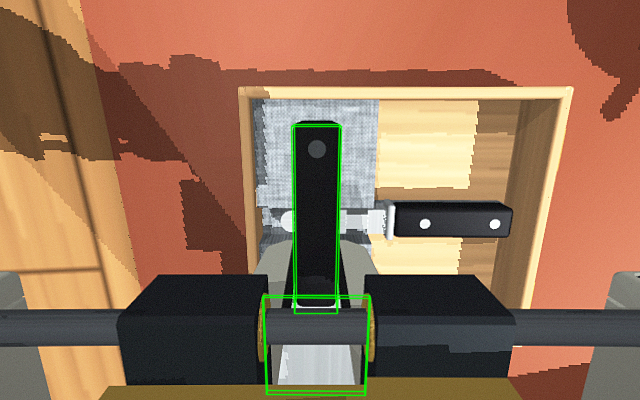

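View pics/w13s.png

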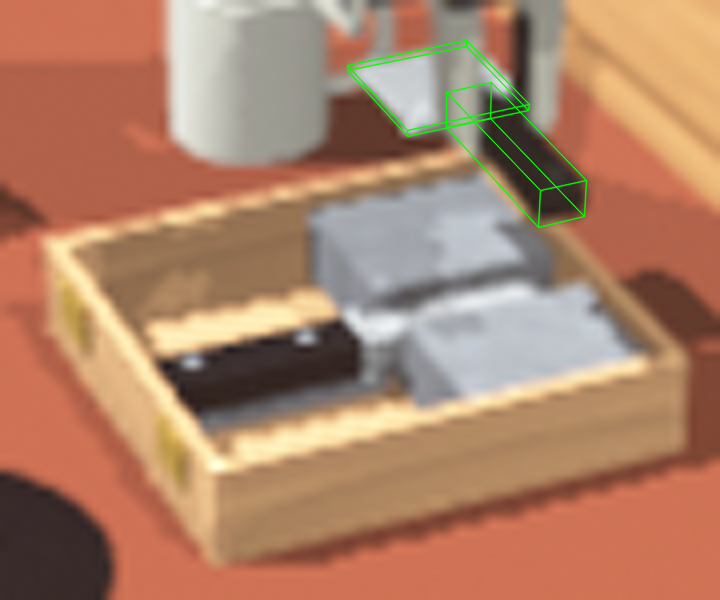

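```bash
cat > run10.py <<'E'
exec(open('run9.py').read().split("print(robot.inverse")[0])
exec("tp="+open('run9.py').read().split("tp=")[1].split('pic(120')[0])
robot.move_linear(gp+[0,0,12],o,speed=100,f_stop=15); st("a")
print(robot.move_linear(gp+[0,0,-3],o,speed=15,f_stop=3)); st("b")
robot.move_gripper(0.42); st("open")
robot.move_linear(gp+[0,0,40],o,speed=60,f_stop=15); robot.move_linear(gp+[0,0,150],o,speed=200); st("up")
pic(40,"w14")
E
python3 run10.py
```

```text
a 28.76 [ 471.  -199.9   55.9] [-0.1 -0.4 -0.9] 22.1
True
b 29.52 [ 470.5 -199.6   43.6] [-0.6 -0.1  4.8] 21.9
open 30.05 [ 469.8 -199.1   42.8] [ 0.4 -0.4 -0.5] 39.0
up 31.57 [ 470.  -199.2  192.3] [ 0.2 -0.7 -0.9] 39.3
```

View pics/w14.png

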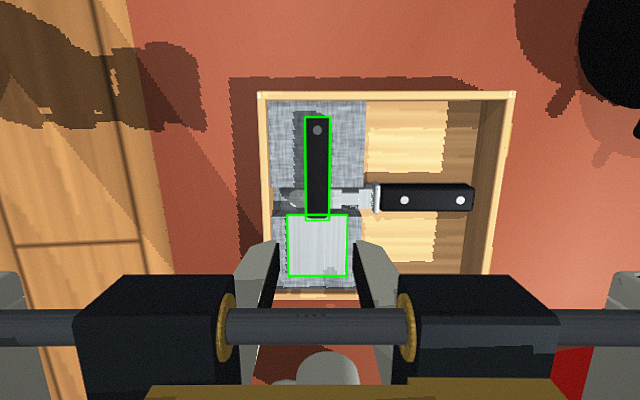

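View pics/w14s.png

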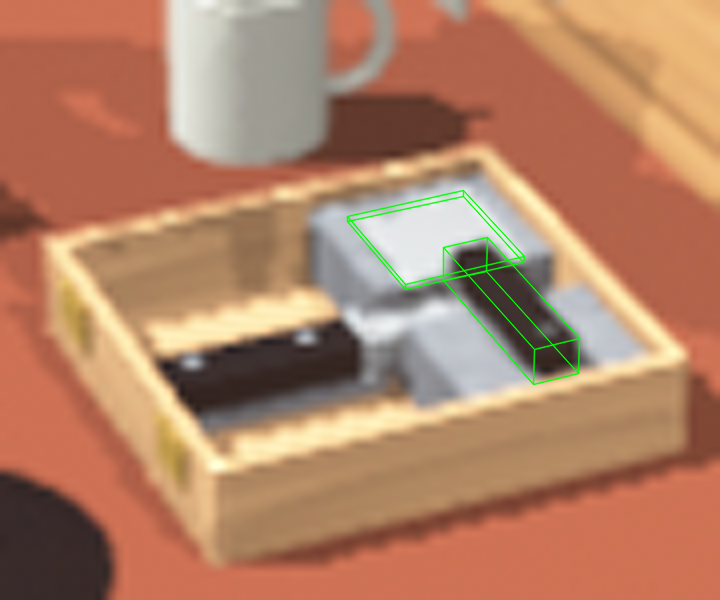

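Run:
```python
from bench import robot
from h import *
d=robot.get_image("top"); crop(d["img"],120,90,520,280,1.9,"pics/tf.png"); print(robot.current_t(),robot.current_joint_vel().round(3))
o=np.load("top.npy",allow_pickle=True).item()["img"]
for n,(u,v,r) in dict(mug=(444,228,18),lens=(190,233,16),pot=(331,138,30)).items():
    print(n,cv2.absdiff(o,d["img"])[v-r:v+r,u-r:u+r].mean())
```

```text
31.725 [-0.     0.001 -0.006 -0.     0.002 -0.   ]
mug 11.289351851851851
lens 1.0703125
pot 0.8712037037037037
```

View pics/tf.png

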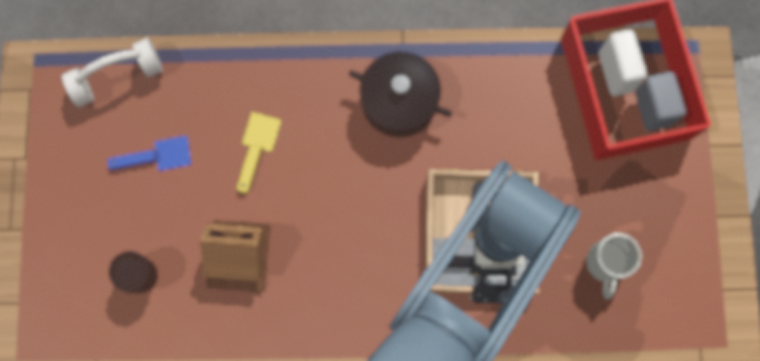

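```bash
python3 -c "
from bench import robot
print(robot.hand_in(), robot.current_t())"
```

```text
the job is handed in; nothing more can be done
the job is handed in; nothing more can be done
```

The steel and the turner are both in the case as asked, and I handed the job in at about 31.7 s of the 64 s allowed; no verdict is reported.

**Steel:** It sat about 5–6° lower in the slot than stated, because the handle drooped against the lower wall. I gripped it at the measured pose with the tool 20° steeper than square to the steel, as the square grip was out of the arm's reach. I lifted it clear of the wall and rocked it 12.5° each way; each cheek gave way at about 6–8 N at the handle. It drew out with little resistance and went into the groove. It touched down at the expected height and was released with no drop.

**Turner:** I picked the grey and black one, not the blue or the yellow. I laid it across the groove above the shank, blade on the case's -y side and handle on the +y side.

**Last checks:**
- **Placement:** In the last wrist and scene pictures the turner lies flat and centred inside the rim, within about a pixel of its target. The steel matched its target outline just as closely after I let go of it.
- **Touching:** The gripper is open, about 150 mm above the case, and the contact force is near zero.
- **Bystanders:** The lens and pot areas of the top picture are unchanged. The mug's area did change (mean pixel difference of 11, against about 1 for the others). I read that as the arm's shadow, since by eye the mug is in the same place to within about 2 pixels.

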